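Level the sprung balance shelf under load

ROBOT

A 6-joint arm with a two-finger parallel gripper is mounted at the origin on the work surface. World frame = base frame: x ahead of the robot, y to its left, z up, the work surface at z = 0. Lengths are in m, angles in degrees, forces in N, time in s.
With the tool pointing down it reaches from about 0.3 to 0.875 m from the base axis. Payload 6.4 kg.
Tool frame: the origin (TCP) lies at the very end of the fingers, on their centre line; the grasp point (between the pads) lies 19 mm behind it; z points along the fingers, y is the line along which they close (so a half turn about z gives the same grasp; the last joint's range is limited). The gripper opens to 85 mm and grips with 20 to 120 N. Pads are 22 mm wide; open, the fingers measure 114 mm over their backs; the gripper's body (76 mm by 85 mm) begins 54 mm behind the grasp point. The pads swing forward as they close: fully open they stand 13 mm farther back than shut.
Start: joints at [-79.429, 10.359, 92.074, -0, 77.567, -11.82], TCP at [0.219, -0.532, 0.231] pointing down, gripper open.
Joint ranges: [-171.53, 171.53], [-51.25, 118.39], [17.06, 147.69], [-65.23, 245.23], [0, 150.52], [-178.68, 178.68]. Speed limits (degrees/s): [147.25, 147.25, 172.46, 180, 180, 180].

INTERFACE

Orientations are given as [roll, pitch, yaw] about the fixed x, y, z axes, in that order (R = Rz(yaw) Ry(pitch) Rx(roll)).
In Python, from workcell import * gives the robot as it stands. The module is installed in compiled form; this text tells all that it offers.
- The arm moves only by the tool jog_arm, never from a script. Its arguments are lists of equal length, an entry for each row: "xyz": the shift along the world's x, y, z in mm, a list of three; "twist": the turn about the world's z in rad; "jaw": the gripper command: -1 is fully open, 1 is shut, values between are in proportion. In form: {"xyz": [[x, y, z], ...], "twist": [twist, ...], "jaw": [jaw, ...]}. A call has exactly 8 rows; each row shifts and turns the commanded pose from where the row before left it; what a row does not reach is not made up. A row lasts 1/8 s, in which the tool goes at most 62.5 mm and 10.7 degrees, less where a joint would pass 70% of its speed; a pose out of reach is approached as far as the arm can. A call is refused whole if a number of a shift passes 62.5 or a number of a turn 0.188, either way. A call with a gripper value outside its range is refused whole. The fingers move at their own pace and stop on an object; "force" is the grip in N (left out, the last holds). Time passes only in rows, so rows that do not move let the fingers close, or fill a call up. It gives the time, the measured TCP pose, the force, the opening and the grip force at its end, in the units of the state.
- state(): the state, without advancing time (a new reading comes with each control period).
- grab_frame(name): name is "scene" or "top" or "wrist"; returns a dict with "pixels" (384x512x3 uint8, blue, green, red), "vertical_fov" (degrees; the focal length in pixels is half the picture's height over the tangent of half this angle, whatever the lens; pixels are square), "cx", "cy" (the principal point, pixels), "R" (3x3) and "t" (3): a world point X has camera coordinates R X + t; the wrist camera has in their place "tool_from_camera" (4x4, takes a point from camera to tool coordinates, whose origin is the TCP and whose axes are the flange's). Camera axes: x right, y down, z forward; pixel columns grow to the right and rows downward; lengths in m; the calibration is good to about 2 mm. A picture is of the moment at which its call begins: read the wrist's pose just before it. There is no depth.
- sign_off(): hands the job in; it is judged then, once.
The state is a dict: "time_s": time; "joints": joint angles; "joint_velocities": joint speeds; "joint_torque": joint torques, N m; "ee_pos": TCP position; "eef_rot": TCP orientation; "ft_force": force on the tool from outside, world axes, zero at the start; "moment": the same for the moment, N m; "grip_width": finger opening in m; "gripper_force": force on a finger pad.
Only numpy, scipy, OpenCV 4.12 (cv2) and the standard library are available. Lean on these libraries where they do the work, as an engineer would, in place of code of your own. Each camera call takes 0.05 s, during which the arm holds its last target. There are 200 camera calls.

TASK

The small metal shelf that a lab balance will stand on is out of level. Stand the spirit level on the middle of it, lengthwise from the hinge end to the foot knob, and press it down so that the sprung shelf sits fully home on its foot and the bubble tells the truth; only then turn the foot knob until the bubble is centred between its two lines while the level is pressed down. Leave everything else on the bench where it stands, and finish still pressing the level down with the shelf fully home and the bubble centred: do not let go at the end.

Things in the scene. Friction and masses are not known exactly. Their poses are not given: they have to be found in the camera images.
- level_center (a point): the loose spirit level: aluminium bar 160 long (x), 24 wide (y), 36 high (z), about 0.25 kg, standing on its underside. A pale glass vial with white bubble and two black lines lies along its top, centred 50 mm from the middle towards +x, 12 mm proud of it. This point: centre of the bar, 18 mm above its underside. The top is flat and free within 19 mm of the middle, to be pressed there.
- bubble (a joint): where the bubble stands on the vial's arc of 300 mm radius, rad: 0 centred between the two lines, 0.01 = 3 mm from centre towards the level's +x end, at most 0.045 either way. It floats to the HIGHER end: the value equals the angle by which the level's +x end is tilted up. It takes about 1 s to settle.
- level: the same spirit level; origin at the centre of its underside, x along its length
- stand: the fixed levelling stand: a white base plate 370 x 160 mm, 12 thick, lying on the bench. Origin on the bench under the middle of the shelf; +x points from the hinge end (x = -120 mm) to the foot knob (x = +190 mm); z up. It stands at a different place and yaw each time.
- shelf: the grey metal shelf plate, 240 long (x, from hinge to foot knob) x 140 wide x 8 mm thick. Origin at the centre of its top face, about 60 mm above the bench; hinged at its -x end. It is out of level along x only: with the shelf pressed home its foot (+x) end is at first 0.022 to 0.042 rad too low.
- shelf_spring (a joint): how far (rad) a spring holds the shelf up off its foot, on top of the slope set by the foot: about 0.05 when not pressed (the spirit level's own weight hardly moves it), 0 when fully home. 3 to 5 N pressed down in the middle bring it home against a firm stop; the bubble reads the true slope only then.
- foot_knob (a joint): turn of the foot knob (rad), 0 at the start, grows as it turns clockwise seen from above, range -0.5 to 3.0. Each rad clockwise raises the foot end of the shelf by 0.03 rad. Friction 0.15 N m; it stays where it is left.
- knob_grip (a point): the foot knob: a black upright bar grip 42 long (x), 14 thick (y), its top 12 mm above this point, reaching 20 mm below it; vertical axis, atop a 50 mm square white block at the stand's end. This point is on the axis at gripping height, about 87 mm above the bench; its x axis runs along the bar (same way as the stand's x at joint 0) and turns with the knob.
- plain_bar: bystander: plain solid aluminium bar 150 x 25 x 25 mm without a vial, x along it; origin under its middle. It may lie where the level could have been.
- vial_a: bystander: small amber vial, 24 across, 42 high, beside the foot knob; origin under it
- vial_b: bystander: small amber vial, 24 across, 42 high, behind the stand; origin under it
- beaker: bystander: glass beaker, 70 across, 85 high, behind the stand; origin under it
- tip_box: bystander: grey box 85 x 120 x 55 mm at the back; origin under it
- amber_bottle: bystander: amber bottle, 60 across, 130 high, at the left; origin under it
- jar: bystander: amber jar, 56 across, 60 high, at the back left; origin under it
Mind the look-alikes: they are no part of the job. What is shaped like the level but pink or red is not meant.

How it is judged:
By the outcome, as a careful person would: the job done as asked, in the order asked, and still so for the second after the job is handed in, while the arm keeps its last pose, push and grip.
It also fails if it takes over 64 s, if anything falls off the work surface, if the arm or the gripper's body presses on something with over 40 N, if the wrist force passes 120 N, or if a joint passes its speed limit or range.

## Working session

There is one attempt and no reset: what is moved stays moved. The work goes in short steps, Python scripts to look and compute and a tool call to move; the robot and the scene stay as the last step left them, time stands still between calls to the robot, and variables do not carry over. Pictures are saved under pics/ and viewed, at most 10 in all, crops included, and the job is handed in when it is done.

Besides the shell and the picture viewer there is one more tool, called after "Request:" by a JSON object that holds its "api" and its "payload". jog_arm: Moves the arm, as the interface text tells. Its arguments: {"type":"object","properties":{"xyz":{"type":"array","items":{"type":"array","items":{"type":"number"}}},"twist":{"type":"array","items":{"type":"number"}},"jaw":{"type":"array","items":{"type":"number"}},"force":{"type":"number"}},"required":["xyz","twist","jaw"]}

```bash
mkdir -p pics
cat > h.py <<'E'
from workcell import *
import numpy as np, cv2
def K(f):
    F=192/np.tan(np.radians(f["vertical_fov"])/2); return F,f["cx"],f["cy"]
def ray(f,u,v,z):
    F,cx,cy=K(f); R=np.array(f["R"]);t=np.array(f["t"])
    d=R.T@np.array([(u-cx)/F,(v-cy)/F,1]); o=-R.T@t
    return o+d*(z-o[2])/d[2]
def proj(f,X):
    F,cx,cy=K(f); c=np.array(f["R"])@np.array(X)+np.array(f["t"]); return F*c[0]/c[2]+cx,F*c[1]/c[2]+cy
E
python3 - <<'E'
from h import *
s=state();print({k:np.round(v,3) for k,v in s.items()})
a=grab_frame("top");b=grab_frame("scene")
for f,n in((a,"top"),(b,"scene")):
    cv2.imwrite(f"pics/{n}0.png",f["pixels"]); print(n,K(f),-np.array(f["R"]).T@f["t"])
cv2.imwrite("pics/top0b.png",cv2.resize(a["pixels"],(800,600),interpolation=cv2.INTER_CUBIC))
cv2.imwrite("pics/scene0b.png",cv2.resize(b["pixels"],(800,600),interpolation=cv2.INTER_CUBIC))
E
```

```text
{'time_s': np.float64(0.0), 'joints': array([-7.9428e+01,  1.0401e+01,  9.2132e+01, -2.0000e-03,  7.7566e+01,
       -1.1820e+01]), 'joint_velocities': array([-0.116, -0.021,  0.021,  0.049,  0.02 , -0.023]), 'joint_torque': array([-1.0000e-03, -4.4487e+01, -3.5134e+01, -0.0000e+00,  9.0000e-03,
        0.0000e+00]), 'ee_pos': array([ 0.219, -0.531,  0.23 ]), 'eef_rot': array([-1.79902e+02, -1.90000e-02,  2.23920e+01]), 'ft_force': array([0.53 , 0.215, 0.601]), 'moment': array([0.02 , 0.004, 0.012]), 'gripper_force': np.float64(0.0), 'grip_width': np.float64(0.086)}
top (np.float64(469.6601746375641), 253.2765694891033, 186.69325445610934) [0.45048341 0.18671341 1.29385088]
scene (np.float64(419.06996390534596), 262.29483625868244, 194.3709076947137) [ 1.04780528 -0.72123013  0.87945778]
```

View pics/top0b.png

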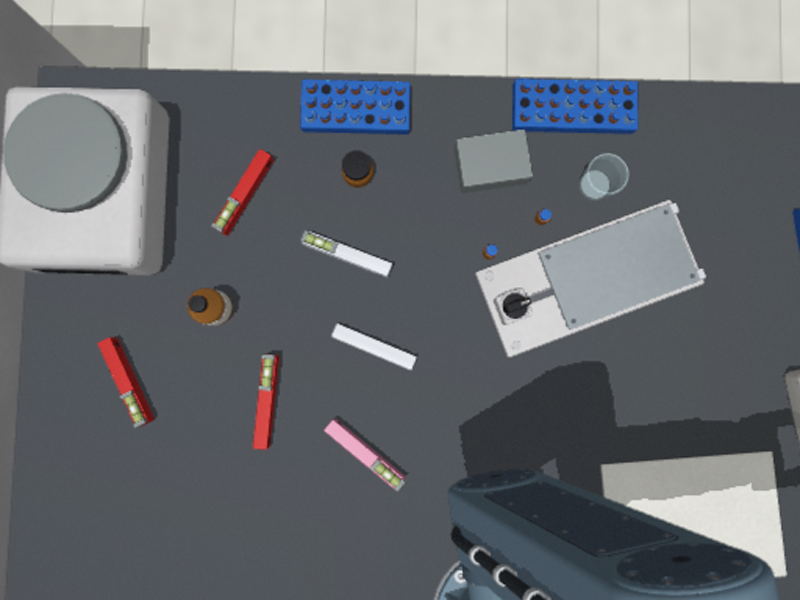

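View pics/scene0b.png

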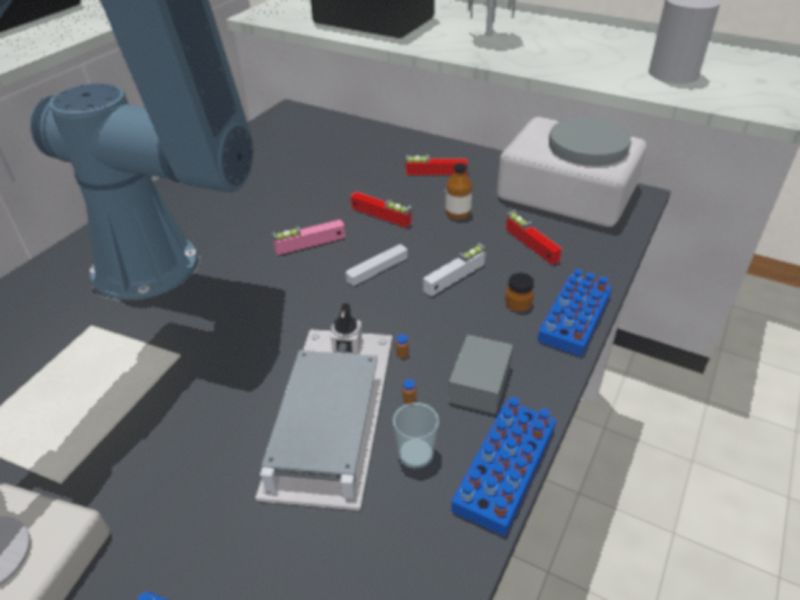

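The top view (800 px scale) shows the silver level at about (347,254), with its vial at the left end (319,241). The plain bar is at (375,346). The stand is on the right, with its knob at (515,303) and shelf centre at about (622,263). The red and pink bars are decoys. The vial already points the same way as the knob end.

Run:
```python
from h import *
f=grab_frame("top"); im=f["pixels"]; k=512/800
hsv=cv2.cvtColor(im,cv2.COLOR_BGR2HSV)
def comp(mask,u,v):
    n,l,st,c=cv2.connectedComponentsWithStats(mask.astype(np.uint8))
    i=l[int(v),int(u)]; cs,_=cv2.findContours((l==i).astype(np.uint8),0,1); return max(cs,key=cv2.contourArea),st[i]
def rect(c,z):
    b=cv2.boxPoints(cv2.minAreaRect(c)); P=np.array([ray(f,u,v,z)[:2] for u,v in b]); 
    e=P[1]-P[0],P[2]-P[1]; e=max(e,key=np.linalg.norm)
    print("box",b.round(1).tolist(),"\n c",P.mean(0).round(4),"yaw",np.degrees(np.arctan2(e[1],e[0])).round(2),np.linalg.norm(P[1]-P[0]).round(4),np.linalg.norm(P[2]-P[1]).round(4))
bg=hsv[...,2]>110
c,_=comp(bg,368*k,264*k); rect(c,.03)
g=im[int(263*k),int(622*k)]; print(g, im[int(270*k),int(500*k)])
sm=(np.abs(im.astype(int)-g).max(2)<22); c,st=comp(sm,622*k,263*k); rect(c,.062)
c2,_=comp(hsv[...,2]>110,500*k,275*k); rect(c2,.012)
roi=np.zeros(bg.shape,bool); roi[180:212,312:345]=1
dk=roi&(hsv[...,2]<45); v,u=np.nonzero(dk); print("knob px",u.min(),u.max(),v.min(),v.max(),u.mean(),v.mean(),ray(f,u.mean(),v.mean(),.095))
cv2.imwrite("pics/z1.png",cv2.resize(np.hstack([im[110:240,290:460],im[130:260,185:285]]),None,fx=2.9,fy=2.9,interpolation=cv2.INTER_CUBIC))
w=grab_frame("wrist"); cv2.imwrite("pics/w0.png",w["pixels"]); print(np.round(w["tool_from_camera"],4),K(w))
```

```text
box [[190.89999389648438, 155.6999969482422], [194.60000610351562, 146.3000030517578], [250.8000030517578, 168.0], [247.10000610351562, 177.5]] 
 c [0.6153 0.2791] yaw -109.94 0.0277 0.1638
[172 166 159] [209 208 209]
box [[343.29998779296875, 159.10000610351562], [429.3999938964844, 126.4000015258789], [449.20001220703125, 178.60000610351562], [363.1000061035156, 211.3000030517578]] 
 c [ 0.6038 -0.1868] yaw -67.82 0.2462 0.1476
box [[303.20001220703125, 174.0], [432.20001220703125, 125.0], [453.20001220703125, 180.39999389648438], [324.20001220703125, 229.3000030517578]] 
 c [ 0.5861 -0.1529] yaw -67.85 0.3828 0.1627
knob px 322 337 190 200 328.04347826086956 194.67391304347825 [ 0.52873181 -0.00224304  0.095     ]
[[ 5.000e-04 -9.644e-01 -2.644e-01  6.490e-02]
 [ 1.000e+00  8.000e-04 -9.000e-04  0.000e+00]
 [ 1.100e-03 -2.644e-01  9.644e-01 -1.426e-01]
 [ 0.000e+00  0.000e+00  0.000e+00  1.000e+00]] (np.float64(270.2373616785281), 253.6751831812665, 189.82515821591596)
```

View pics/z1.png

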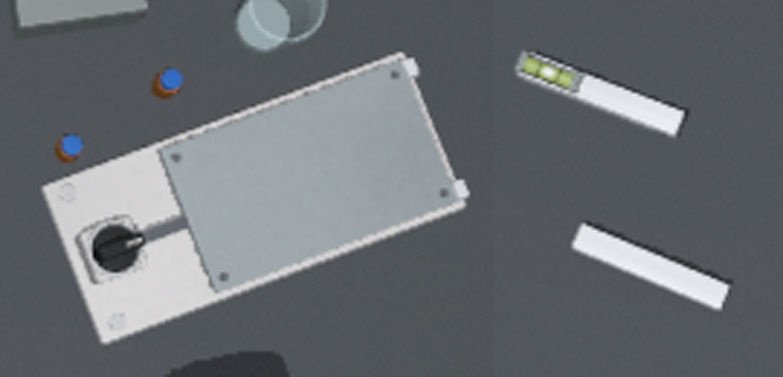

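Request:
{"api": "jog_arm", "payload": {"xyz": [[20,50,0],[20,50,0],[25,50,0],[25,50,0],[25,50,0],[25,50,0],[25,50,0],[25,50,0]], "twist": [0.052,0.052,0.052,0.052,0.052,0.052,0.052,0.052], "jaw": [-1,-1,-1,-1,-1,-1,-1,-1]}}

```text
time_s: 1.2
ee_pos: [0.4096, -0.13, 0.2315]
eef_rot: [180.0, -0.0, 46.3]
ft_force: [1.4, -0.0, -0.3]
grip_width: 0.0855
gripper_force: 0.0
```

Request:
{"api": "jog_arm", "payload": {"xyz": [[28,50,0],[28,50,0],[28,50,-15],[28,50,-15],[28,50,-15],[25,50,-20],[25,50,-15],[15,60,0]], "twist": [0.052,0.052,0.052,0.052,0.052,0.052,0.052,0.052], "jaw": [-1,-1,-1,-1,-1,-1,-1,-1]}}

```text
time_s: 2.2
ee_pos: [0.614, 0.2792, 0.1489]
eef_rot: [-179.9, 0.1, 70.1]
ft_force: [0.9, 0.0, -0.1]
grip_width: 0.0858
gripper_force: 0.0
```

```bash
cat >> h.py <<'E'
from scipy.spatial.transform import Rotation as Ro
def wrist():
    s=state(); f=grab_frame("wrist"); T=np.eye(4); T[:3,:3]=Ro.from_euler("xyz",s["eef_rot"],degrees=True).as_matrix(); T[:3,3]=s["ee_pos"]
    C=T@np.array(f["tool_from_camera"]); f["R"]=C[:3,:3].T; f["t"]=-C[:3,:3].T@C[:3,3]; return s,f
E
python3 - <<'E'
from h import *
s,f=wrist(); print(s["time_s"],s["ee_pos"],s["eef_rot"])
cv2.imwrite("pics/w1.png",f["pixels"])
hsv=cv2.cvtColor(f["pixels"],cv2.COLOR_BGR2HSV)
m=((hsv[...,2]>140)&(hsv[...,1]<40)).astype(np.uint8)
n,l,st,c=cv2.connectedComponentsWithStats(m)
for i in range(1,n):
    if st[i,4]>400:
        cs,_=cv2.findContours((l==i).astype(np.uint8),0,1); b=cv2.boxPoints(cv2.minAreaRect(cs[0]))
        P=np.array([ray(f,u,v,.036)[:2] for u,v in b]); print(b.round().tolist(),P.round(4).tolist(),P.mean(0))
E
```

```text
2.2 [0.61396134 0.27918462 0.14890058] [-1.79859902e+02  1.21305277e-01  7.00911919e+01]
[[0.0, 318.0], [0.0, 0.0], [511.0, 0.0], [511.0, 318.0]] [[0.2896, 0.2315], [0.4694, 0.4988], [0.8638, 0.3557], [0.8319, 0.037]] [0.61368413 0.2807634 ]
[[343.0, 232.0], [357.0, 224.0], [384.0, 270.0], [370.0, 278.0]] [[0.6817, 0.2024], [0.6966, 0.2061], [0.7107, 0.1448], [0.6952, 0.1403]] [0.69602027 0.17341604]
[[272.0, 308.0], [334.0, 270.0], [355.0, 304.0], [293.0, 343.0]] [[0.5829, 0.14], [0.6609, 0.1636], [0.6718, 0.1135], [0.591, 0.0865]] [0.62667051 0.12591138]
[[391.0, 376.0], [407.0, 335.0], [456.0, 354.0], [440.0, 395.0]] [[0.6878, -0.0006], [0.7175, 0.053], [0.7663, 0.0071], [0.7384, -0.0501]] [0.72749358 0.00235195]
```

View pics/w1.png

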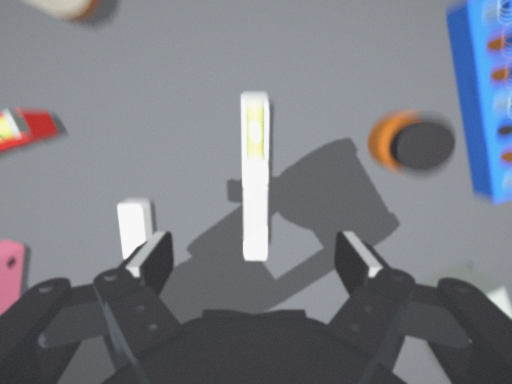

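Run:
```python
from h import *
s,f=wrist()
d=np.array([np.cos(np.radians(70.)),np.sin(np.radians(70.)),0])
for a,z in((.08,.036),(-.08,.036),(-.08,0),(.08,0),(0,.036)): print(a,z,np.round(proj(f,np.array([.6153,.2791,z])+d*a),1))
g=cv2.cvtColor(f["pixels"],cv2.COLOR_BGR2GRAY)
print(g[225:266:2,256],g[86:100:2,256],g[210,236:276:2],g[110,236:276:2])
```

```text
0.08 0.036 [260.4 108.1]
-0.08 0.036 [258.1 265.3]
-0.08 0 [257.7 249.3]
0.08 0 [259.6 109.2]
0 0.036 [259.2 192.8]
[246 246 246 246 246 247 247 247 247 247 247 247 247 247 247 247 247 247
 247 247 247] [154 153 151 153 153 152 154] [138 120 106 104 118 228 244 245 245 245 246 246 245 245 245 245 239 154
 107 101] [152 153 155 153 152 157 163 165 166 167 165 163 163 163 163 160 161 158
 155 153]
```

Run:
```python
from h import *
s,f=wrist();print(s["time_s"],s["ee_pos"],s["eef_rot"],s["joint_velocities"])
g=cv2.cvtColor(f["pixels"],cv2.COLOR_BGR2GRAY)
col=g[:,258].astype(int); ch=np.nonzero(abs(np.diff(col))>25)[0]; print([(i,col[i],col[i+1]) for i in ch])
for r in (215,240): 
  row=g[r].astype(int); ch=[i for i in np.nonzero(abs(np.diff(row))>25)[0] if 230<i<290]; print(r,[(i,row[i],row[i+1]) for i in ch])
d=np.array([np.cos(np.radians(70.)),np.sin(np.radians(70.)),0])
for a,z in((.08,.036),(-.08,.036),(-.08,0)): print(a,z,np.round(proj(f,np.array([.6153,.2791,z])+d*a),1))
```

```text
2.3 [0.61376905 0.28396943 0.14996609] [-1.79923635e+02 -8.17161231e-02  7.04080816e+01] [-3.94983412 -2.97339882  3.85633545 -2.65730196  0.4033322  -1.25642763]
[(np.int64(107), np.int64(184), np.int64(221)), (np.int64(265), np.int64(226), np.int64(145)), (np.int64(266), np.int64(145), np.int64(111))]
215 [(np.int64(244), np.int64(126), np.int64(185)), (np.int64(245), np.int64(185), np.int64(233)), (np.int64(268), np.int64(234), np.int64(193)), (np.int64(269), np.int64(193), np.int64(131))]
240 [(np.int64(244), np.int64(163), np.int64(210)), (np.int64(245), np.int64(210), np.int64(241)), (np.int64(268), np.int64(245), np.int64(180)), (np.int64(269), np.int64(180), np.int64(119))]
0.08 0.036 [259.6 104.3]
-0.08 0.036 [257.6 262.3]
-0.08 0 [257.2 246.5]
```

Request:
{"api": "jog_arm", "payload": {"xyz": [[0,-1,-25],[0,0,-25],[0,0,-25],[0,0,-25],[0,0,-21],[0,0,-20],[0,0,0],[0,0,0]], "twist": [0,0,0,0,0,0,0,0], "jaw": [-1,-1,-1,-1,-1,-1,-1,-0.3]}}

```text
time_s: 3.35
ee_pos: [0.6147, 0.2774, 0.011]
eef_rot: [179.9, -0.0, 70.1]
ft_force: [0.6, 0.3, -0.0]
grip_width: 0.0695
gripper_force: 0.0
```

Request:
{"api": "jog_arm", "payload": {"xyz": [[0,0,0],[0,0,0],[0,0,0],[0,0,0],[0,0,0],[0,0,0],[0,0,0],[0,0,0]], "twist": [0,0,0,0,0,0,0,0], "jaw": [0,1,1,1,1,1,1,1], "force": 30}}

```text
time_s: 4.35
ee_pos: [0.6148, 0.2775, 0.0111]
eef_rot: [179.9, -0.0, 70.1]
ft_force: [0.3, -0.5, 4.8]
grip_width: 0.0241
gripper_force: 31.8
```

Request:
{"api": "jog_arm", "payload": {"xyz": [[0,0,30],[0,0,40],[0,0,40],[0,-20,40],[0,-40,0],[-2,-50,0],[-2,-50,0],[-2,-50,0]], "twist": [0,0,0,0,0.08,0.08,0.08,0.08], "jaw": [1,1,1,1,1,1,1,1]}}

```text
time_s: 5.35
ee_pos: [0.6067, 0.0661, 0.1589]
eef_rot: [-179.8, -0.0, 88.6]
ft_force: [0.6, -0.7, -3.1]
grip_width: 0.0234
gripper_force: 30.7
```

Request:
{"api": "jog_arm", "payload": {"xyz": [[-2,-50,0],[-2,-50,0],[-2,-50,0],[0,-50,0],[0,-34,0],[0,-20,-20],[0,0,-20],[0,0,0]], "twist": [0.08,0.08,0.08,0.08,0.095,0,0,0], "jaw": [1,1,1,1,1,1,1,1]}}

```text
time_s: 6.35
ee_pos: [0.5996, -0.184, 0.116]
eef_rot: [-179.7, -0.4, 112.2]
ft_force: [-0.8, 0.6, -2.8]
grip_width: 0.0233
gripper_force: 30.6
```

Run:
```python
from h import *
grab_frame("top");grab_frame("top")
s,f=wrist(); print(s["time_s"],s["ee_pos"],s["eef_rot"],s["ft_force"],s["grip_width"])
t=grab_frame("top")
cv2.imwrite("pics/w2.png",np.vstack([f["pixels"][:,:],]))
# shelf corners / knob predicted
d=np.array([np.cos(np.radians(112.2)),np.sin(np.radians(112.2)),0]);n=np.array([-d[1],d[0],0])
c=np.array([.603,-.187,.062]); im=f["pixels"].copy()
for a in((.12,.07,0),(.12,-.07,0),(.19,0,.035)):
    p=proj(f,c+d*a[0]+n*a[1]+[0,0,a[2]]); print(a,np.round(p,1)); cv2.circle(im,tuple(int(round(x)) for x in p),3,(0,0,255),1)
cv2.imwrite("pics/w2.png",im)
```

```text
6.45 [ 0.60168588 -0.18481541  0.11923154] [-1.79934061e+02 -1.11464748e-01  1.12232775e+02] [ 0.27151305 -1.01096478 -3.88416529] 0.023207956719605773
(0.12, 0.07, 0) [152.1  37.2]
(0.12, -0.07, 0) [362.8  37.4]
(0.19, 0, 0.035) [ 259.1 -148.8]
```

View pics/w2.png

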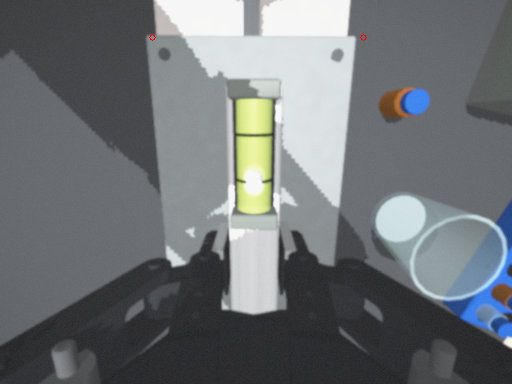

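The wrist view shows the level held straight over the shelf, with the vial lines at rows ~135 and ~182 and the bubble in plain view. The shelf corners (147..356, row 37) put the shelf axis about 2 mm left of the tool.

Request:
{"api": "jog_arm", "payload": {"xyz": [[-3,-2,-20],[0,0,-15],[0,0,-5],[0,0,-3],[0,0,-2],[0,0,-2],[0,0,0],[0,0,0]], "twist": [0,0,0,0,0,0,0,0], "jaw": [1,1,1,1,1,1,1,1]}}

```text
time_s: 7.55
ee_pos: [0.5993, -0.1888, 0.0736]
eef_rot: [180.0, 0.0, 112.2]
ft_force: [0.3, -0.0, -2.4]
grip_width: 0.0231
gripper_force: 30.8
```

Near contact; keep lowering gently.

Request:
{"api": "jog_arm", "payload": {"xyz": [[0,0,-1],[0,0,0],[0,0,-0.5],[0,0,0],[0,0,0],[0,0,0],[0,0,0],[0,0,0]], "twist": [0,0,0,0,0,0,0,0], "jaw": [1,1,1,1,1,1,1,1]}}

```text
time_s: 8.55
ee_pos: [0.5991, -0.1887, 0.0718]
eef_rot: [180.0, 0.0, 112.2]
ft_force: [0.2, -0.6, -0.4]
grip_width: 0.0239
gripper_force: 30.9
```

Request:
{"api": "jog_arm", "payload": {"xyz": [[0,0,0],[0,0,0],[0,0,0],[0,0,10],[0,0,20],[0,0,20],[0,0,0],[0,0,0]], "twist": [0,0,0,0,0,0,0,0], "jaw": [0.2,0,0,0,0,0,1,1]}}

```text
time_s: 9.55
ee_pos: [0.599, -0.1886, 0.122]
eef_rot: [180.0, 0.0, 112.2]
ft_force: [0.4, -0.1, -0.9]
grip_width: 0.0068
gripper_force: 0.0
```

Request:
{"api": "jog_arm", "payload": {"xyz": [[0,0,0],[0,0,0],[0,0,-5],[0,0,-5],[0,0,-5],[0,0,-3],[0,0,0],[0,0,0]], "twist": [0,0,0,0,0,0,0,0], "jaw": [1,1,1,1,1,1,1,1]}}

```text
time_s: 10.55
ee_pos: [0.5992, -0.1887, 0.104]
eef_rot: [180.0, 0.0, 112.2]
ft_force: [-0.2, 0.4, -0.4]
grip_width: 0.0
gripper_force: 0.0
```

Run:
```python
from h import *
s,f=wrist(); print(s["time_s"],s["ee_pos"],s["eef_rot"],s["ft_force"],s["grip_width"])
cv2.imwrite("pics/w3.png",f["pixels"])
```

```text
10.55 [ 0.59918212 -0.1887319   0.10397542] [1.79988155e+02 1.44967604e-02 1.12174252e+02] [-0.22307785  0.38741269 -0.41900276] 4.073021450763535e-05
```

View pics/w3.png

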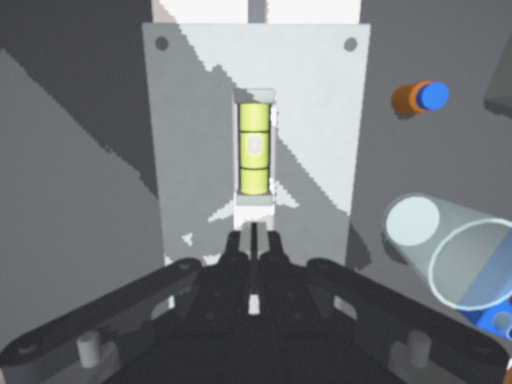

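Request:
{"api": "jog_arm", "payload": {"xyz": [[0,0,-2],[0,0,-2],[0,0,-2],[0,0,-2],[0,0,-1],[0,0,0],[0,0,0],[0,0,0]], "twist": [0,0,0,0,0,0,0,0], "jaw": [1,1,1,1,1,1,1,1]}}

```text
time_s: 11.6
ee_pos: [0.5991, -0.1886, 0.0949]
eef_rot: [180.0, 0.0, 112.2]
ft_force: [0.2, 0.5, 1.1]
grip_width: -0.0002
gripper_force: 0.8
```

Request:
{"api": "jog_arm", "payload": {"xyz": [[0,0,-1],[0,0,-1],[0,0,-1],[0,0,0],[0,0,0],[0,0,0],[0,0,0],[0,0,0]], "twist": [0,0,0,0,0,0,0,0], "jaw": [1,1,1,1,1,1,1,1]}}

```text
time_s: 12.6
ee_pos: [0.5991, -0.1886, 0.0918]
eef_rot: [180.0, 0.0, 112.2]
ft_force: [-1.4, 3.6, 3.5]
grip_width: -0.0001
gripper_force: 2.0
```

Request:
{"api": "jog_arm", "payload": {"xyz": [[0,0,-0.5],[0,0,-0.5],[0,0,0],[0,0,-0.5],[0,0,0],[0,0,0],[0,0,0],[0,0,0]], "twist": [0,0,0,0,0,0,0,0], "jaw": [1,1,1,1,1,1,1,1]}}

```text
time_s: 13.6
ee_pos: [0.5994, -0.1886, 0.0915]
eef_rot: [180.0, 0.0, 112.2]
ft_force: [-3.4, 5.8, 10.9]
grip_width: -0.0003
gripper_force: 5.4
```

```bash
cat >> h.py <<'E'
def bub(f):
    """bubble: project the vial (known 50 mm out) and find lines/bubble along column strip"""
    im=f["pixels"]; hsv=cv2.cvtColor(im,cv2.COLOR_BGR2HSV)
    y=cv2.inRange(hsv,(22,90,80),(45,255,255)); n,l,st,c=cv2.connectedComponentsWithStats(cv2.morphologyEx(y,cv2.MORPH_CLOSE,np.ones((15,5))))
    i=1+st[1:,4].argmax(); x,yy,w,h=st[i][:4]; 
    v=hsv[yy:yy+h,x+2:x+w//4+1,2].mean(1); sat=hsv[yy:yy+h,x+w//2-3:x+w//2+4,1].astype(float).mean(1)
    return st[i],v,sat
E
python3 - <<'E'
from h import *
s,f=wrist(); print(s["time_s"],s["ft_force"])
st,v,sat=bub(f); print(st); print(v.round().astype(int)); print(sat.round().astype(int))
print(np.linalg.norm(-np.array(f["R"]).T@f["t"]-(s["ee_pos"])))
x,y,w,h=st[:4]; c=f["pixels"][y-15:y+h+15,x-20:x+w+20]; cv2.imwrite("pics/v1.png",cv2.resize(c,None,fx=4,fy=4,interpolation=cv2.INTER_NEAREST))
E
```

```text
13.6 [-3.3835172   5.78530158 10.90409386]
[ 240   98   30   93 1648]
[212 231 234 234 234 234 234 234 234 234 234 234 234 234 234 234 234 235
 234 234 234 233 234 234 234 233 223 182 126 143 204 228 233 233 234 233
 234 234 234 234 234 234 234 234 234 234 234 234 233 233 233 234 233 233
 234 233 233 233 233 233 233 234 234 234 229 207 161 142 187 224 233 234
 235 235 234 235 234 234 234 234 233 232 232 233 232 232 232 232 232 234
 235 232 214]
[75 68 67 69 69 69 70 70 70 70 71 70 70 70 71 72 71 70 71 72 71 71 71 71
 72 73 82 97 94 99 96 81 74 73 74 75 74 75 75 75 75 75 74 76 75 75 76 76
 76 76 77 76 78 77 78 77 75 65 51 40 37 31 23 13  5  3  3  3  3  3  3  4
  3  3  4  4  4  6 15 28 37 49 66 77 82 83 84 83 82 80 76 73 76]
0.15749392565797934
```

View pics/v1.png

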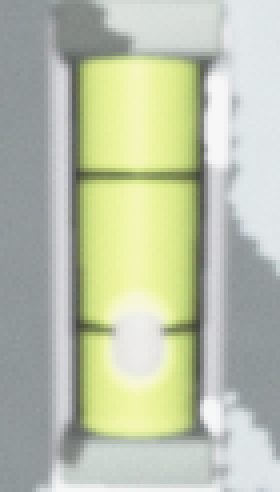

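The bubble is 22 px past centre towards the hinge end. At about 2.1 px/mm that is 10.5 mm, or a slope of about -0.035 rad, so the knob needs about +1.16 rad clockwise. I'll lift off gently and go to the knob.

Request:
{"api": "jog_arm", "payload": {"xyz": [[0,0,1],[0,0,1],[0,0,2],[0,0,3],[0,0,5],[0,0,15],[0,0,30],[0,0,20]], "twist": [0,0,0,0,0,0,0,0], "jaw": [1,1,1,1,1,1,1,1]}}

```text
time_s: 14.65
ee_pos: [0.5998, -0.1891, 0.1698]
eef_rot: [179.9, 0.1, 112.2]
ft_force: [0.0, 0.0, 0.5]
grip_width: -0.0
gripper_force: 0.0
```

Request:
{"api": "jog_arm", "payload": {"xyz": [[-9,22,0],[-18,44,0],[-18,44,0],[-18,44,0],[-9,22,0],[0,0,0],[0,0,0],[0,0,0]], "twist": [0,0,0,0,0,0,0,0], "jaw": [1,0.5,0,0,0,0,0,0]}}

```text
time_s: 15.65
ee_pos: [0.5277, -0.0139, 0.1674]
eef_rot: [180.0, 0.0, 112.1]
ft_force: [-1.1, -0.2, -0.6]
grip_width: 0.0424
gripper_force: 0.0
```

Run:
```python
from h import *
s,f=wrist(); print(s["time_s"],s["ee_pos"],s["eef_rot"],s["ft_force"],s["grip_width"])
t=grab_frame("top")
e=np.array(s["ee_pos"]); im=f["pixels"].copy()
for z in(.067,.099): print(np.round(proj(f,[e[0],e[1],z]),1))
p=proj(f,[e[0],e[1],.099]); cv2.circle(im,(int(p[0]),int(p[1])),3,(0,0,255),-1)
t=cv2.resize(t["pixels"][100:250,280:470],(512,404)); cv2.imwrite("pics/k1.png",cv2.resize(np.hstack([im,t[:384]]),(800,300)))
```

```text
15.65 [ 0.52766007 -0.0138756   0.16736774] [1.79989398e+02 2.66392229e-02 1.12093722e+02] [-1.1312765  -0.23770694 -0.64500085] 0.04238117964007031
[255.7 190.3]
[256.  200.7]
```

View pics/k1.png

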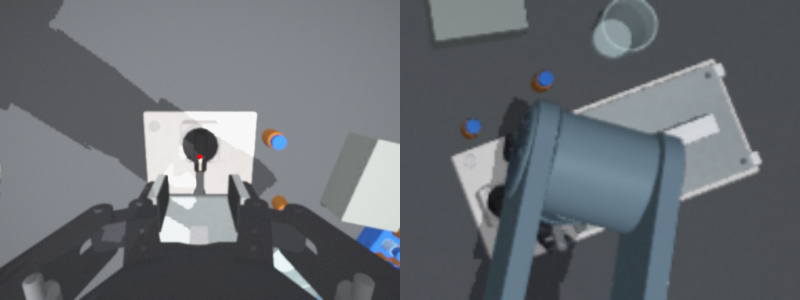

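Run:
```python
from h import *
s,f=wrist(); print(s["ee_pos"])
cv2.imwrite("pics/k2.png",cv2.resize(f["pixels"][135:260,190:320],(780,600),interpolation=cv2.INTER_CUBIC))
```

```text
[ 0.52738893 -0.01364323  0.16719415]
```

View pics/k2.png

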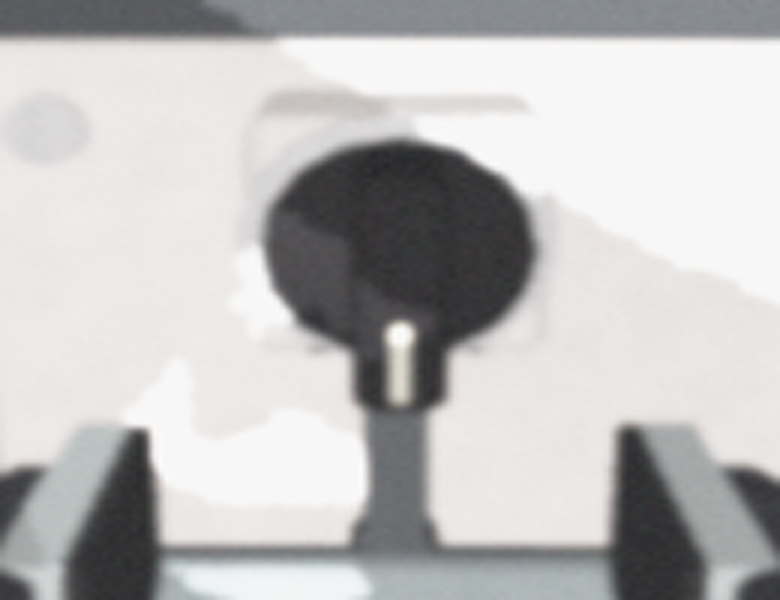

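Run:
```python
from h import *
s,f=wrist(); e=np.array(s["ee_pos"]); a=np.radians(112.15); d=np.array([np.cos(a),np.sin(a),0]);n=np.array([-d[1],d[0],0])
print(e)
for u,v,z in((256.7,220,.099),(256.7,185.6,.068),(256.7,185.6,.073),(231,155,.067),(281,155,.067),(256,207,.067),(256,142.5,.012)):
    p=ray(f,u,v,z)-e; print(u,v,z,"along",(p@d*1000).round(1),"side",(p@n*1000).round(1))
```

```text
[ 0.52727375 -0.01346616  0.16714196]
256.7 220 0.099 along -16.7 side -0.6
256.7 185.6 0.068 along 4.9 side -0.9
256.7 185.6 0.073 along 6.2 side -0.8
231 155 0.067 along 33.1 side 22.3
281 155 0.067 along 33.1 side -22.7
256 207 0.067 along -16.3 side -0.3
256 142.5 0.012 along 39.0 side -0.6
```

Request:
{"api": "jog_arm", "payload": {"xyz": [[-2,4,-20],[0,0,-30],[0,0,-25],[0,0,-13],[0,0,-5],[0,0,0],[0,0,0],[0,0,0]], "twist": [0,0,0,0,0,0,0,0], "jaw": [0,0,0,0,0,0,0.5,1], "force": 40}}

```text
time_s: 16.85
ee_pos: [0.5272, -0.0083, 0.0756]
eef_rot: [179.7, 0.1, 112.1]
ft_force: [5.5, 2.9, 1.3]
grip_width: 0.0128
gripper_force: 45.2
```

Request:
{"api": "jog_arm", "payload": {"xyz": [[0,0,0],[0,0,0],[0,0,0],[0,0,0],[0,0,0],[0,0,0],[0,0,0],[0,0,0]], "twist": [0,0,0,0,0,0,0,0], "jaw": [1,1,1,1,1,1,1,1]}}

```text
time_s: 17.85
ee_pos: [0.5272, -0.0083, 0.0756]
eef_rot: [179.7, 0.1, 112.2]
ft_force: [5.4, 2.8, -0.9]
grip_width: 0.0131
gripper_force: 44.9
```

Request:
{"api": "jog_arm", "payload": {"xyz": [[1,0.4,0],[0,0,0],[0,0,0],[0,0,0],[0,0,0],[0,0,0],[0,0,0],[0,0,0]], "twist": [0,-0.08,-0.08,-0.1,-0.1,-0.1,-0.1,-0.1], "jaw": [1,1,1,1,1,1,1,1]}}

```text
time_s: 18.85
ee_pos: [0.5288, -0.0081, 0.0756]
eef_rot: [179.7, -0.1, 74.2]
ft_force: [9.2, 3.1, -3.0]
grip_width: 0.013
gripper_force: 44.8
```

Request:
{"api": "jog_arm", "payload": {"xyz": [[0,0,0],[0,0,0],[0,0,0],[0,0,0],[0,0,0],[0,0,0],[0,0,0],[0,0,0]], "twist": [-0.1,-0.1,-0.1,-0.1,-0.1,0,0,0], "jaw": [1,1,1,1,1,1,1,1]}}

```text
time_s: 19.85
ee_pos: [0.5298, -0.0086, 0.0756]
eef_rot: [179.6, -0.3, 45.7]
ft_force: [13.6, 1.5, -5.7]
grip_width: 0.0134
gripper_force: 44.2
```

Request:
{"api": "jog_arm", "payload": {"xyz": [[0,0,0],[0,0,0],[0,0,0],[0,0,25],[0,0,35],[0,0,35],[0,0,0],[0,0,0]], "twist": [0,0,0,0,0,0.1,0.1,0.1], "jaw": [0.2,0,0,0,0,0,0.5,1]}}

```text
time_s: 20.85
ee_pos: [0.5261, -0.0083, 0.1699]
eef_rot: [179.9, -0.0, 63.1]
ft_force: [-0.7, -0.2, -0.8]
grip_width: 0.0071
gripper_force: 0.0
```

Request:
{"api": "jog_arm", "payload": {"xyz": [[8,-20,0],[14,-40,0],[18,-45,0],[18,-45,0],[10,-20,0],[4,-10,0],[0,0,0],[0,0,0]], "twist": [0.1,0.12,0.12,0.12,0.12,0.12,0.12,0.04], "jaw": [1,1,1,1,1,1,1,1]}}

```text
time_s: 21.85
ee_pos: [0.5977, -0.1885, 0.1689]
eef_rot: [-180.0, -0.0, 112.3]
ft_force: [0.0, -0.4, 0.6]
grip_width: 0.0
gripper_force: 0.0
```

Run:
```python
from h import *
grab_frame("top")
s,f=wrist(); e=np.array(s["ee_pos"]); print(s["time_s"],e,s["eef_rot"],s["ft_force"],s["grip_width"])
cv2.imwrite("pics/w4.png",f["pixels"])
```

```text
21.9 [ 0.59769197 -0.18830633  0.16894182] [-1.79963281e+02 -3.71472322e-02  1.12329723e+02] [-0.31216703  0.43558053  0.72631149] 0.00015022679029027102
```

View pics/w4.png

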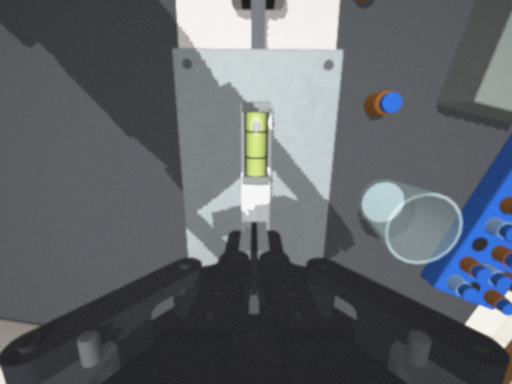

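Run:
```python
from h import *
s,f=wrist(); e=np.array(s["ee_pos"]); a=np.radians(112.2); d=np.array([np.cos(a),np.sin(a),0]);n=np.array([-d[1],d[0],0])
for nm,u,v,z in(("shelfL",174,49,.069),("shelfR",342,49,.069),("level end",257,101.5,.104),("housing near",257,183,.103)):
    p=ray(f,u,v,z)-e; print(nm,"along",(p@d*1000).round(1),"side",(p@n*1000).round(1))
```

```text
shelfL along 119.6 side 66.9
shelfR along 119.6 side -70.0
level end along 77.2 side -0.5
housing near along 15.6 side -0.7
```

Request:
{"api": "jog_arm", "payload": {"xyz": [[1,-2,-15],[0,0,-20],[0,0,-15],[0,0,-8],[0,0,-5],[0,0,-2],[0,0,-1],[0,0,-1]], "twist": [0,0,0,0,0,0,0,0], "jaw": [1,1,1,1,1,1,1,1]}}

```text
time_s: 23.0
ee_pos: [0.5994, -0.1904, 0.1028]
eef_rot: [180.0, 0.0, 112.2]
ft_force: [0.6, -0.4, -0.6]
grip_width: -0.0001
gripper_force: 0.0
```

Request:
{"api": "jog_arm", "payload": {"xyz": [[0,0,-1],[0,0,-1],[0,0,-1],[0,0,-1],[0,0,-1],[0,0,0],[0,0,0],[0,0,0]], "twist": [0,0,0,0,0,0,0,0], "jaw": [1,1,1,1,1,1,1,1]}}

```text
time_s: 24.0
ee_pos: [0.5991, -0.1902, 0.0973]
eef_rot: [180.0, -0.0, 112.2]
ft_force: [-1.3, 1.8, 2.8]
grip_width: -0.0
gripper_force: 1.2
```

Request:
{"api": "jog_arm", "payload": {"xyz": [[0,0,-1],[0,0,-1],[0,0,-0.5],[0,0,0],[0,0,-0.5],[0,0,0],[0,0,0],[0,0,0]], "twist": [0,0,0,0,0,0,0,0], "jaw": [1,1,1,1,1,1,1,1]}}

```text
time_s: 25.0
ee_pos: [0.5994, -0.19, 0.0955]
eef_rot: [180.0, 0.0, 112.2]
ft_force: [-2.9, 4.3, 10.4]
grip_width: -0.0002
gripper_force: 5.0
```

```bash
cat > r.py <<'E'
from h import *
s,f=wrist(); print(s["time_s"],s["ee_pos"],s["ft_force"])
st,v,sat=bub(f); print(st); print(v.round().astype(int)); print(sat.round().astype(int))
E
python3 r.py
```

```text
25.0 [ 0.59938574 -0.1900238   0.09546396] [-2.85365974  4.28578466 10.38565854]
[ 241   99   30   94 1775]
[211 230 234 234 234 234 233 234 234 234 234 234 234 234 234 234 234 234
 234 234 234 234 233 233 233 232 229 208 154 126 169 215 230 233 233 233
 234 233 233 234 234 234 235 235 235 235 234 234 234 234 234 234 234 234
 234 234 234 234 234 234 234 233 232 232 231 222 191 140 142 194 224 231
 232 232 232 232 232 232 233 232 232 232 232 232 232 232 232 232 232 234
 236 236 230 208]
[ 79  73  71  73  72  72  72  72  73  74  72  74  73  74  73  74  75  75
  74  75  75  75  74  74  75  75  77  88 103  95  99  94  82  78  77  76
  71  59  44  36  32  24  13   5   3   3   3   3   3   3   3   3   3   3
   3   3   4   4   5  13  28  42  54  68  81  86  95 105  98 102 100  88
  84  84  84  84  85  85  84  84  84  84  85  85  85  85  85  86  85  82
  78  74  74  77]
```

The bubble is now about 1.7 px short of centre (~0.0027 rad), so I'll add a small trim of about 0.09 rad on the knob.

Request:
{"api": "jog_arm", "payload": {"xyz": [[0,0,1],[0,0,1],[0,0,2],[0,0,3],[0,0,7],[0,0,20],[0,0,35],[-5,12,6]], "twist": [0,0,0,0,0,0,0,-0.1], "jaw": [1,1,1,1,1,1,1,0.5]}}

```text
time_s: 26.05
ee_pos: [0.5962, -0.1799, 0.1742]
eef_rot: [179.7, 0.3, 106.3]
ft_force: [0.5, 0.4, -0.6]
grip_width: 0.0168
gripper_force: 0.0
```

Request:
{"api": "jog_arm", "payload": {"xyz": [[-12,30,0],[-16,42,0],[-16,42,0],[-14,36,0],[-8,20,0],[-1,0,0],[0,0,0],[0,0,0]], "twist": [-0.12,-0.14,-0.14,-0.14,-0.14,-0.14,-0.14,-0.1], "jaw": [0,0,0,0,0,0,0,0]}}

```text
time_s: 27.05
ee_pos: [0.5276, -0.0082, 0.1709]
eef_rot: [179.9, -0.1, 45.5]
ft_force: [-0.1, -0.5, 0.6]
grip_width: 0.0427
gripper_force: 0.0
```

Request:
{"api": "jog_arm", "payload": {"xyz": [[0,0,-15],[0,0,-30],[0,0,-30],[0,0,-14],[0,0,-5],[0,0,0],[0,0,0],[0,0,0]], "twist": [0,0,0,0,0,0,0,0], "jaw": [0,0,0,0,0,0,0.5,1]}}

```text
time_s: 28.05
ee_pos: [0.5289, -0.0095, 0.0766]
eef_rot: [179.7, -0.1, 45.7]
ft_force: [4.6, -3.9, 0.6]
grip_width: 0.0129
gripper_force: 45.5
```

Request:
{"api": "jog_arm", "payload": {"xyz": [[1,-1,0],[0,0,0],[0,0,0],[0,0,0],[0,0,0],[0,0,0],[0,0,0],[0,0,0]], "twist": [0,0,-0.03,-0.03,-0.03,0,0,0], "jaw": [1,1,1,1,1,1,1,1]}}

```text
time_s: 29.05
ee_pos: [0.5291, -0.0096, 0.0766]
eef_rot: [179.9, -0.1, 40.6]
ft_force: [0.3, -1.9, 6.3]
grip_width: 0.0132
gripper_force: 46.1
```

Request:
{"api": "jog_arm", "payload": {"xyz": [[0,0,0],[0,0,0],[0,0,0],[0,0,25],[0,0,35],[0,0,34],[0,0,0],[0,0,0]], "twist": [0,0,0,0,0,0.13,0.13,0.14], "jaw": [0.2,0,0,0,0,0,0.5,1]}}

```text
time_s: 30.05
ee_pos: [0.5282, -0.0092, 0.1699]
eef_rot: [179.9, -0.0, 63.7]
ft_force: [0.7, -0.3, -0.3]
grip_width: 0.007
gripper_force: 0.0
```

Request:
{"api": "jog_arm", "payload": {"xyz": [[8,-20,0],[14,-41,0],[17,-45,0],[17,-45,0],[10,-20,0],[4,-10,0],[0,0,0],[0,0,0]], "twist": [0.12,0.12,0.12,0.13,0.13,0.13,0.1,0], "jaw": [1,1,1,1,1,1,1,1]}}

```text
time_s: 31.05
ee_pos: [0.5978, -0.1903, 0.1688]
eef_rot: [-180.0, -0.0, 112.1]
ft_force: [-0.4, 0.5, 0.7]
grip_width: 0.0003
gripper_force: 0.0
```

Request:
{"api": "jog_arm", "payload": {"xyz": [[1,0,-15],[0,0,-20],[0,0,-15],[0,0,-8],[0,0,-5],[0,0,-2],[0,0,-1],[0,0,-1]], "twist": [0,0,0,0,0,0,0,0], "jaw": [1,1,1,1,1,1,1,1]}}

```text
time_s: 32.05
ee_pos: [0.5994, -0.1904, 0.1028]
eef_rot: [180.0, 0.0, 112.2]
ft_force: [-0.2, 0.3, -0.4]
grip_width: 0.0
gripper_force: 0.0
```

Request:
{"api": "jog_arm", "payload": {"xyz": [[0,0,-1],[0,0,-1],[0,0,-1],[0,0,-1],[0,0,-1],[0,0,0],[0,0,-1],[0,0,0]], "twist": [0,0,0,0,0,0,0,0], "jaw": [1,1,1,1,1,1,1,1]}}

```text
time_s: 33.05
ee_pos: [0.5991, -0.1902, 0.0963]
eef_rot: [180.0, -0.0, 112.2]
ft_force: [-0.5, 1.3, 3.4]
grip_width: -0.0001
gripper_force: 1.6
```

Request:
{"api": "jog_arm", "payload": {"xyz": [[0,0,-1],[0,0,-0.5],[0,0,-0.5],[0,0,0],[0,0,0],[0,0,0],[0,0,0],[0,0,0]], "twist": [0,0,0,0,0,0,0,0], "jaw": [1,1,1,1,1,1,1,1]}}

```text
time_s: 34.05
ee_pos: [0.5995, -0.19, 0.0957]
eef_rot: [180.0, 0.0, 112.2]
ft_force: [-2.7, 4.3, 10.8]
grip_width: 0.0
gripper_force: 5.6
```

```bash
python3 r.py
```

```text
34.05 [ 0.59947598 -0.19002754  0.09570876] [-2.7122941   4.30861837 10.82651869]
[ 241   99   30   94 1779]
[208 229 233 234 234 234 234 234 234 234 234 234 234 234 234 234 233 233
 234 234 234 234 234 233 234 233 231 218 173 124 152 208 228 232 233 233
 234 233 234 234 234 235 235 235 234 234 234 234 234 234 234 234 234 233
 234 234 234 234 234 234 232 233 232 232 231 224 199 151 135 181 219 230
 232 232 232 232 232 232 233 232 233 232 232 233 232 232 232 232 232 234
 236 236 231 213]
[ 81  73  71  72  73  73  73  73  72  72  73  73  74  74  74  74  74  75
  75  75  75  74  74  74  75  78  78  88 102  93  99  98  83  78  75  68
  54  41  35  29  21  10   4   3   3   3   4   3   3   3   3   3   3   3
   3   3   4   7  17  32  44  58  73  81  83  86  94 105  97 100 102  90
  84  84  85  84  85  85  84  84  85  85  85  85  85  85  86  86  86  83
  78  75  75  76]
```

Request:
{"api": "jog_arm", "payload": {"xyz": [[0,0,0],[0,0,0],[0,0,0],[0,0,0],[0,0,0],[0,0,0],[0,0,0],[0,0,0]], "twist": [0,0,0,0,0,0,0,0], "jaw": [1,1,1,1,1,1,1,1]}}

```text
time_s: 35.1
ee_pos: [0.5995, -0.19, 0.0957]
eef_rot: [180.0, 0.0, 112.2]
ft_force: [-3.4, 4.8, 12.2]
grip_width: -0.0002
gripper_force: 5.6
```

```bash
python3 r.py
```

```text
35.1 [ 0.59946393 -0.19003785  0.09569203] [-3.37610798  4.76883117 12.16007904]
[ 241   99   30   94 1747]
[208 230 233 234 234 234 234 234 234 234 234 234 234 234 234 233 233 234
 234 234 234 234 234 234 234 233 231 218 173 122 152 208 228 233 233 233
 234 233 234 234 235 236 236 236 234 234 234 234 233 234 234 234 234 234
 234 234 234 234 234 234 233 232 232 232 231 224 199 152 135 181 220 230
 232 232 232 233 232 232 232 232 232 232 232 232 232 232 232 232 233 234
 236 236 231 213]
[ 81  73  72  72  72  72  73  72  73  73  73  72  74  74  74  74  74  74
  75  76  75  75  76  75  75  77  77  88 102  94  98  97  84  77  76  69
  54  41  35  30  20  11   4   3   3   3   3   3   3   3   3   3   3   3
   3   4   4   7  18  32  43  57  71  81  84  86  94 105  97 101 102  90
  85  83  84  84  84  85  85  84  85  85  85  85  85  86  86  86  86  84
  79  75  74  77]
```

The reading is steady and the bubble is centred (48.4–49.3 against a centre of 48.8 px), with about 11 N pressing on the firm stop.

```bash
python3 -c "
from workcell import *
print(sign_off())"
```

```text
the job is handed in; nothing more can be done
None
```

The job is handed in at about 35 s: the level is still pressed on the middle of the shelf with about 11–12 N, the shelf is home on its stop, and the bubble is centred to within about 0.5 px (under 0.001 rad) after about 1.25 rad clockwise on the knob in two turns.

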